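# Hold the photo-eye's sprung shutter half open

## Task

The photo-eye of the wrapper needs its room-light reading: first fold the box's stiff cover up by its bow handle until it stands upright as a shade, with the shutter still shut. Then slide the sprung shutter by its finger tab to the half mark, so that one lens is clear and the other stays covered, and hold it steady there against the spring: the program finishes while the gripper still holds it at half travel. Leave the small loose things lying on the worktop where they are.

Things in the scene. Friction and masses are not known exactly. Their poses are not given: they have to be found in the camera images.
- photo_eye: Grey metal sensor box bolted to the worktop, 140 x 220 mm, on a flange 150 x 262 mm. Origin at the centre of its underside, on the worktop; x from its front (the handle side) to its back, y along its length, z up; its yaw varies. Its deck is 46 mm above the worktop; side cheeks and back wall, 4 mm thick at the rim of the deck, rise to 88 mm; the front is open. A spring barrel 16 mm thick, top 68 mm up, lies on the deck 56 mm behind the finger tab's line.
- cover (a joint): Angle of the cover, rad: 0 shut (lying level over the box), 1.571 upright, stop at 2.0. A stiff hinge: it stays where it is left; moving it takes about 2 to 4 N at the handle. It may stand slightly ajar at the start.
- cover_hinge (a point): Middle of the cover's hinge line, which runs along the box's y on its back edge, 70 mm behind the box's centre and 90 mm above the worktop. Axes as the box.
- cover_bar (a point): Middle of the cover's bow handle: a round steel bar 10 mm thick, parallel to the hinge line, 186 mm from it; 74 mm of straight bar between the two legs. The bar stands off the cover's front lip by a gap of 38 mm, in line with the cover's plane (5 mm to its outer side), so that at 1.571 it stands above the cover's top edge. This point moves with the cover. The cover's plate is 222 mm long, 4 mm thick and reaches 143 mm from the hinge; its lip is 20 mm deep.
- shutter (a joint): Travel of the shutter, m: 0 shut (both lenses covered), 0.025 half open, 0.050 fully open. It slides along the box's +y. A spring pushes it shut: 4 N at 0, 8 N at half, 12 N fully open.
- tab_center (a point): Centre of the black upright finger tab on the shutter (under the cover when that is shut): 10 mm thick along the slide, 26 mm wide along the box's x, 28 mm tall, from 53 to 81 mm above the worktop; this point lies half-way up (67 mm), 90 mm in front of the hinge line. The steel shutter plate below it has its top 53 mm above the worktop, with two guides 8 mm wide beside it whose tops are 54 mm up.
- half_mark (a point): Where tab_center stands at half travel. On the deck in front of the shutter a five-line scale shows it: its middle line, the thickest, is half.
- tally: Chrome hand tally counter, 45 x 54 x 24 mm, lying loose left of the box; not to be disturbed. Origin under its centre.
- knob_spare: Loose black star knob, 41 mm across, 32 mm high, right of the box; not to be disturbed. Origin under its centre.
- bearing: Loose ball bearing, 35 mm across, 11 mm high, left of the box; not to be disturbed. Origin under its centre.
- hex_key: Loose black hexagon key, 31 x 93 x 6 mm, lying in front of the box; not to be disturbed. Origin under its centre.
- marker: Loose blue marker pen, 136 mm long, 18 mm thick, lying at the left; not to be disturbed. Origin under its centre.

How it is judged:
On the way:
1. the cover stands upright while the shutter is still shut (value of joint cover between 1.421 and 1.721 rad and value of joint shutter below 0.005 m), for 0.2 s.
At the end, for the whole second after the job is handed in: For the whole last second the shutter stands at half travel (25 mm, within 4 mm), held there by the fingers on its tab (over 3 N), and the cover stands upright (within 0.15 rad, about 8.5 degrees) (value of joint cover between 1.421 and 1.721 rad and value of joint shutter between 0.021 and 0.029 m and contact force between shutter and the fingers above 3 N); the arm keeps its last pose, push and grip.
It fails at once if one of the small loose things on the worktop is pushed more than 25 mm from its place (distance of any of tally, knob_spare, bearing, hex_key, marker from where it was at the start of the episode above 0.025 m).
It also fails if it takes over 58 s, if anything falls off the work surface, if the arm or the gripper's body presses on something with over 40 N, if the wrist force passes 120 N, or if a joint passes its speed limit or range.

## Robot

A 7-joint arm with a two-finger parallel gripper is mounted at the origin on a cart in front of the work surface, level with it; the furniture and walls round the work are solid. World frame = base frame: x ahead of the robot, y to its left, z up, the work surface at z = 0. Lengths are in m, angles in rad, forces in N, time in s.
With the tool pointing down it reaches from about 0.4 to 0.75 m from the base axis. Payload 19.5 kg.
Tool frame: the origin (TCP) lies at the very end of the fingers, on their centre line; the grasp point (between the pads) lies bot.grip_point_offset behind it (bot.grip_point_offset is the distance from the TCP to the grasp point, in m); z points along the fingers, y is the direction in which the jaws open and shut (so a half turn about z gives the same grasp; the last joint's range is limited). The gripper opens to 85 mm and grips with 20 to 120 N. Pads are 22 mm wide; open, the fingers measure 114 mm over their backs; the gripper's body (76 mm by 85 mm) begins 54 mm behind the grasp point. The pads swing forward as they close: fully open they stand 13 mm farther back than shut.
Start: joints at [-1.211, 0.707, -0.028, 1.485, 0.022, 0.951, -0.075], TCP at [0.225, 0.529, 0.231] pointing down, gripper open.
Joint ranges: [-2.71, 2.71], [-0.32, 2.16], [-1.57, 1.52], [0, 2.45], [-1.46, 4.6], [0, 2.02], [-2.83, 2.83]. Speed limits (rad/s): [1.89, 1.89, 2.57, 2.57, 3.01, 3.01, 3.01].

## Interface

Orientations are given as a rotation vector (axis times angle).
In Python, from station import bot gives the robot as it stands. The module is installed in compiled form; this text tells all that it offers.
- The arm moves only by the tool arm_command, never from a script. Its argument "commands" is a list of rows, each a list of 3 entries, a list of its own where there are three numbers: the turn, a rotation vector about the tool's x, y, z in rad, then the shift along the tool's x, y, z in mm, then the gripper's target within -1 to 1 (shut at 1, half-way at 0, fully open at -1). A call has 1 to 8 rows; each row shifts and turns the commanded pose from where the row before left it, along the tool's axes as they then stand; what a row does not reach is not made up. A row lasts 1/10 s, in which the tool goes at most 50 mm and 8.59 degrees, less where a joint would pass 70% of its speed; a pose out of reach is approached as far as the arm can. A call is refused whole if a number of a shift passes 50 or a number of a turn 0.15, either way. A call with a gripper value outside its range is refused whole. The fingers move at their own pace and stop on an object; "force" is the grip in N (left out, the last holds). Time passes only in rows, so rows that do not move let the fingers close. It gives the time, the measured TCP pose, the force and the opening at its end, in the units of the state.
- bot.get_obs(): the state, without advancing time (a new reading comes with each control period).
- bot.grab_frame(name): name is "scene" or "top" or "wrist"; returns (picture, depth): 480x640x3 uint8, red, green, blue; 480x640 float32, m along the optical axis (not along the pixel's ray), 0 where there is no reading.
- bot.get_calibration(name): a dict with "fx", "fy", "cx", "cy" (pixels), "T" (4x4, takes a point from camera to world coordinates); the wrist camera has in their place "hand_eye" (4x4, takes a point from camera to tool coordinates, whose origin is the TCP and whose axes are the flange's). Camera axes: x right, y down, z forward; pixel columns grow to the right and rows downward; lengths in m; the calibration is good to about 2 mm. A picture is of the moment at which its call begins: read the wrist's pose just before it. get_calibration takes no time and is no camera call.
- bot.close_job(): hands the job in, once; it reports no verdict.
The state is a dict: "clock": time; "joint_positions": joint angles; "joint_vel": joint speeds; "effort": joint torques, N m; "tool_pos": TCP position; "tool_rot": TCP orientation; "ft_force": force on the tool from outside, world axes, zero at the start; "moment": the same for the moment, N m; "gripper_width": finger opening in m.
Only numpy, scipy, OpenCV 4.12 (cv2) and the standard library are available. Lean on these libraries where they do the work, as an engineer would, in place of code of your own. Each camera call takes 0.05 s, during which the arm holds its last target. There are 200 camera calls.

## Working session

There is one attempt and no reset: what is moved stays moved. The work goes in short steps, Python scripts to look and compute and a tool call to move; the robot and the scene stay as the last step left them, time stands still between calls to the robot, and variables do not carry over. Pictures are saved under pics/ and viewed, about 8 in all and at most 12, crops included, and the job is handed in when it is done.

Besides the shell and the picture viewer there is one more tool, called after "Emit:" as a command line: name --argument value ..., lists and objects as JSON in quotes. arm_command: Moves the arm, as the interface text tells. Its arguments: {"type":"object","properties":{"commands":{"type":"array","items":{"type":"array"}},"force":{"type":"number"}},"required":["commands"]}

```bash
mkdir -p pics; cat > h.py <<'E'
import numpy as np,cv2
from scipy.spatial.transform import Rotation as R
from station import bot
def tool():
    o=bot.get_obs();T=np.eye(4);T[:3,:3]=R.from_rotvec(o['tool_rot']).as_matrix();T[:3,3]=o['tool_pos'];return T
def grab(n):
    c=bot.get_calibration(n);T=c['T'] if n!='wrist' else tool()@np.array(c['hand_eye'])
    im,d=bot.grab_frame(n)
    v,u=np.mgrid[:480,:640]
    P=np.stack([(u-c['cx'])/c['fx']*d,(v-c['cy'])/c['fy']*d,d],-1)@np.array(T)[:3,:3].T+np.array(T)[:3,3]
    P[d==0]=np.nan
    return im,d,P
def save(im,n): cv2.imwrite('pics/'+n,im[...,::-1])
E
python3 - <<'E'
from h import *
print(bot.get_obs(),bot.grip_point_offset)
for n in ['top','scene']:
    im,d,P=grab(n);save(im,n+'1.png');np.save(n+'1.npy',P)
    print(n,P[240,320],P[100,100],P[100,540],P[400,100],P[400,540],np.array(bot.get_calibration(n)['T'])[:3,3])
print(bot.get_calibration('wrist'))
E
```

```text
{'clock': 0.0, 'joint_positions': array([-1.21069938,  0.70713832, -0.02762892,  1.48500766,  0.02198355,
        0.95089316, -0.07551818]), 'joint_vel': array([-0.00211223, -0.00075876, -0.00132581,  0.00208019,  0.00034883,
       -0.00044135,  0.00032866]), 'effort': array([ 7.05807133e-05, -8.83208227e+01,  1.23484600e+00, -2.36175621e+01,
        1.69732003e-02,  6.34868222e-03,  9.87486283e-05]), 'tool_pos': array([0.22475284, 0.52896045, 0.23080502]), 'tool_rot': array([-6.26890075e-01, -3.07819357e+00,  1.76698926e-03]), 'ft_force': array([-0.72790717, -0.96556047, -0.48737341]), 'moment': array([-0.04345723,  0.02422233, -0.04954221]), 'gripper_width': 0.0856596676395759} 0.0187
top [0.54286527 0.17017487 0.00267555] [0.87267015 0.66046111 0.03104594] [ 0.84886397 -0.33338201  0.01721384] [ 0.15474595  0.92656908 -0.72385136] [ 0.12547389 -0.53689243 -0.72035015] [0.31506119 0.15955211 1.19221531]
scene [ 0.6305826   0.26829167 -0.00118136] [0.24349298 0.48354542 0.43933554] [ 3.66352374  1.03467988 -0.72607223] [ 0.00207619 -0.07554158  0.346732  ] [ 0.6461315  -0.3752571   0.00191827] [ 0.01744902 -0.43106183  0.81590272]
{'fx': 429.2644024356558, 'fy': 429.2644024356558, 'cx': 312.94206844398116, 'cy': 236.72182311163573, 'hand_eye': array([[-9.05211658e-04, -9.53605593e-01, -3.01057391e-01,
         7.74498212e-02],
       [ 9.99999590e-01, -8.57562529e-04, -2.90425897e-04,
         4.61790965e-04],
       [ 1.87762219e-05, -3.01057531e-01,  9.53605979e-01,
        -1.42468155e-01],
       [ 0.00000000e+00,  0.00000000e+00,  0.00000000e+00,
         1.00000000e+00]])}
```

View pics/top1.png

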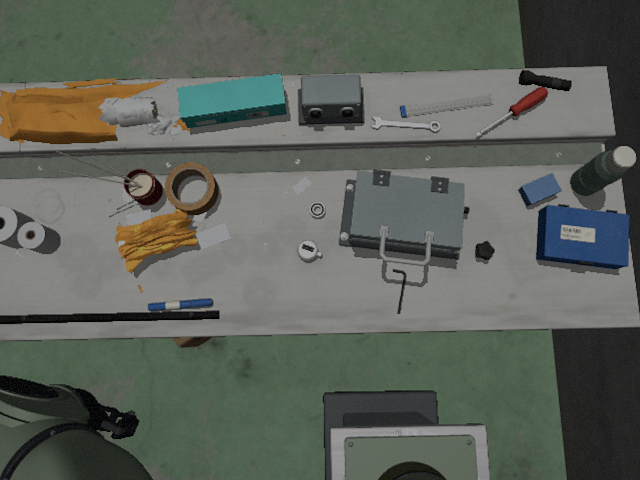

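View pics/scene1.png

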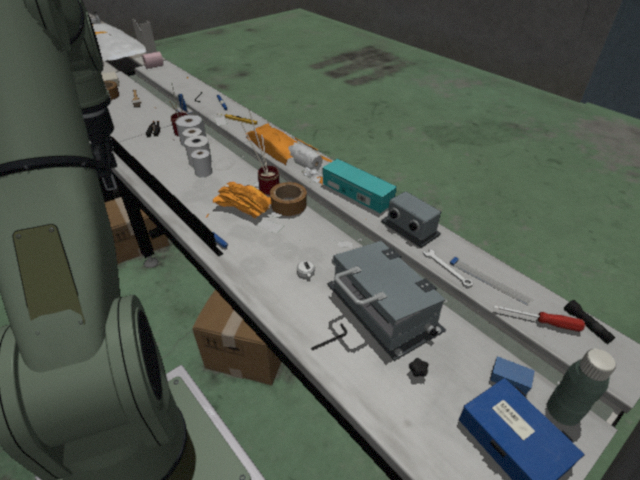

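The box is at px (345–465, 178–258) in the top view, with the bow bar along (383,262)–(427,266), the hex key right below it at (402,270–312), the tally at (308,251), the bearing at (317,210) and the knob at (485,250). Next I measure the cover and bar from depth.

```bash
python3 - <<'E'
from h import *
P=np.load('top1.npy')
reg=np.zeros((480,640),bool);reg[170:275,340:475]=1
Z=P[...,2]
m=reg&(Z>0.07)&(np.mgrid[:480,:640][0]<235)
q=P[m]; A=np.c_[q[:,:2],np.ones(len(q))]
for _ in range(4):
    c,*_=np.linalg.lstsq(A,q[:,2],rcond=None); r=q[:,2]-A@c; k=abs(r)<.005; q=q[k];A=A[k]
print('plane',c,len(q),r[k].std())
full=reg&(abs(Z-(P[...,:2]@c[:2]+c[2]))<.006)
mm=cv2.morphologyEx(full.astype(np.uint8),cv2.MORPH_OPEN,np.ones((7,7)))>0
rect=cv2.minAreaRect((P[mm][:,:2]*1000).astype(np.float32));print(rect,cv2.boxPoints(rect))
# bar
mb=np.zeros_like(reg);mb[255:272,376:435]=1
mb&=(Z>0.06)
for u in range(378,436,4):
    col=[(v,P[v,u].round(3)) for v in range(255,280) if Z[v,u]>.05]
    print(u,[ (v,*p) for v,p in col][-3:])
for n,(u,v) in dict(tally=(308,251),bearing=(317,210),knob=(485,250),keytop=(405,271),keybot=(399,312),keyleft=(394,271)).items(): print(n,P[v,u].round(3))
S=cv2.imread('pics/top1.png')[160:320,330:500];cv2.imwrite('pics/c1.png',cv2.resize(S,None,fx=4,fy=3.75))
E
```

```text
plane [-0.14642448  0.02178321  0.18937759] 6375 0.0019179865267096967
((587.931884765625, -10.797309875488281), (222.34963989257812, 145.7277374267578), 81.36698150634766) [[ 499.20566  -109.77528 ]
 [ 643.2823   -131.64977 ]
 [ 676.6581     88.180664]
 [ 532.5815    110.055145]]
378 []
382 [(256, np.float64(0.485), np.float64(0.049), np.float64(0.126)), (257, np.float64(0.482), np.float64(0.05), np.float64(0.128)), (258, np.float64(0.482), np.float64(0.049), np.float64(0.119))]
386 [(258, np.float64(0.481), np.float64(0.042), np.float64(0.124)), (259, np.float64(0.478), np.float64(0.042), np.float64(0.13)), (260, np.float64(0.476), np.float64(0.042), np.float64(0.127))]
390 [(259, np.float64(0.478), np.float64(0.034), np.float64(0.127)), (260, np.float64(0.477), np.float64(0.034), np.float64(0.122)), (261, np.float64(0.475), np.float64(0.034), np.float64(0.124))]
394 [(259, np.float64(0.478), np.float64(0.026), np.float64(0.125)), (260, np.float64(0.476), np.float64(0.027), np.float64(0.127)), (261, np.float64(0.475), np.float64(0.026), np.float64(0.122))]
398 [(260, np.float64(0.4
[... 1236 characters left out ...]
 np.float64(0.467), np.float64(-0.027), np.float64(0.126)), (265, np.float64(0.465), np.float64(-0.027), np.float64(0.128))]
426 [(261, np.float64(0.473), np.float64(-0.035), np.float64(0.125)), (262, np.float64(0.471), np.float64(-0.035), np.float64(0.126)), (263, np.float64(0.469), np.float64(-0.035), np.float64(0.125))]
430 [(257, np.float64(0.481), np.float64(-0.044), np.float64(0.121)), (258, np.float64(0.479), np.float64(-0.045), np.float64(0.12)), (259, np.float64(0.477), np.float64(-0.044), np.float64(0.123))]
434 []
tally [0.516 0.196 0.021]
bearing [ 0.611  0.175 -0.   ]
knob [ 0.507 -0.178  0.032]
keytop [ 0.471 -0.012 -0.001]
keybot [0.383 0.006 0.006]
keyleft [0.47  0.013 0.007]
```

View pics/c1.png

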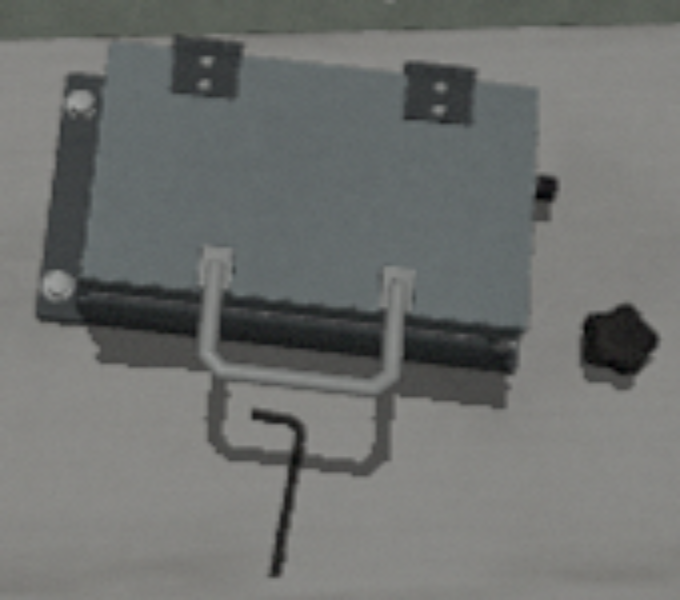

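Cover ajar ≈0.147 rad; box yaw ≈ −0.151; hinge ≈ (0.658, −0.021, 0.090); bar ≈ (0.475, 0.005, 0.122). Now I work out the approach above the bar.

```bash
cat >> h.py <<'E'
yaw=-0.151; ex=np.array([np.cos(yaw),np.sin(yaw),0]); ey=np.array([-ex[1],ex[0],0]); hinge=np.array([.658,-.0214,.09])
dn=np.array([0,0,-1.])
Rbar=np.c_[ey,ex,dn]      # jaws along box x, tool x = box +y
Rtab=np.c_[-ex,ey,dn]     # jaws along box y, tool x to the front
def barpt(a,off=.0187): # TCP for grasp on the bar at cover angle a
    b=a+.027; return hinge-ex*.186*np.cos(b)+np.array([0,0,.186*np.sin(b)-off])
def delta(p,Rt=None):
    T=tool(); s=T[:3,:3].T@(np.array(p)-T[:3,3])*1000
    r=None if Rt is None else R.from_matrix(T[:3,:3].T@Rt).as_rotvec()
    print('shift',s.round(1),'turn',None if r is None else r.round(3)); return s
E
python3 - <<'E'
from h import *
p=barpt(.147);print(p); delta(p+[0,0,.1],Rbar)
E
```

```text
[0.47689308 0.00615691 0.10350094]
shift [-436.5 -382.6   27.8] turn [-1.00e-03  1.00e-03  1.32e+00]
```

Emit:
arm_command --commands '[[[0, 0, 0], [-33.5, -29.4, 2], -1], [[0, 0, 0], [-33.5, -29.4, 2], -1], [[0, 0, 0], [-33.5, -29.4, 2], -1], [[0, 0, 0], [-33.5, -29.4, 2], -1], [[0, 0, 0], [-33.5, -29.4, 2], -1], [[0, 0, 0], [-33.5, -29.4, 2], -1], [[0, 0, 0], [-33.5, -29.4, 2], -1], [[0, 0, 0], [-33.5, -29.4, 2], -1]]'

```text
clock: 0.9
tool_pos: [0.3799, 0.2063, 0.2152]
tool_rot: [-0.626, -3.078, 0.0]
ft_force: [1.6, 0.7, 1.2]
gripper_width: 0.0855
```

Emit:
arm_command --commands '[[[0, 0, 0], [-33.5, -29.4, 2], -1], [[0, 0, 0], [-33.5, -29.4, 2], -1], [[0, 0, 0], [-33.5, -29.4, 2], -1], [[0, 0, 0], [-33.5, -29.4, 2], -1], [[0, 0, 0.147], [0, 0, 0], -1], [[0, 0, 0.147], [0, 0, 0], -1], [[0, 0, 0.147], [0, 0, 0], -1], [[0, 0, 0.147], [0, 0, 0], -1]]'

```text
clock: 1.7
tool_pos: [0.4568, 0.0471, 0.2072]
tool_rot: [-1.501, -2.76, 0.0]
ft_force: [-0.3, -0.0, 0.2]
gripper_width: 0.0856
```

Emit:
arm_command --commands '[[[0, 0, 0.147], [0, 0, 0], -1], [[0, 0, 0.147], [0, 0, 0], -1], [[0, 0, 0.147], [0, 0, 0], -1], [[0, 0, 0.147], [0, 0, 0], -1], [[0, 0, 0.147], [0, 0, 0], -1], [[0, 0, 0], [0, 0, 0], -1]]'

```text
clock: 2.3
tool_pos: [0.4568, 0.0475, 0.2071]
tool_rot: [2.388, 2.041, -0.001]
ft_force: [0.1, -0.6, -1.0]
gripper_width: 0.0853
```

```bash
python3 - <<'E'
from h import *
o=bot.get_obs();print(o['clock'],o['joint_positions'].round(2),o['ft_force'])
delta(barpt(.147)+[0,0,.1],Rbar)
im,d,P=grab('wrist');save(im,'w1.png');np.save('w1.npy',P)
E
```

```text
2.3 [-0.33  0.6   0.27  1.93 -0.25  0.65 -0.06] [ 0.12879835 -0.57292186 -0.99897497]
shift [-37.7  26.3   3.6] turn [-0.     0.001 -0.005]
```

View pics/w1.png

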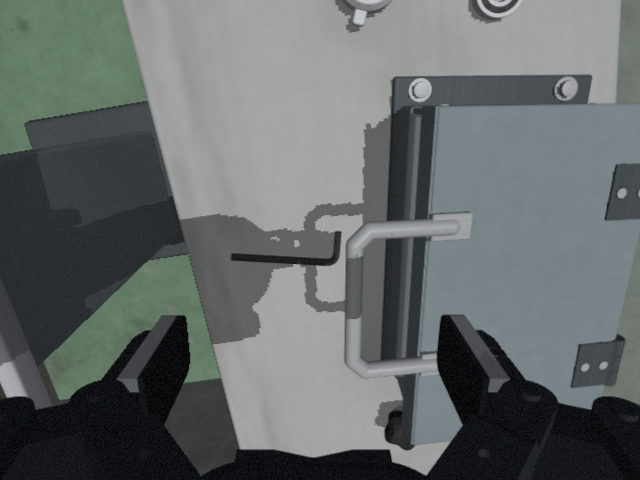

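The bar shows at px (355, 250–350), parallel to the image's column axis, so the yaw fits. I measure it in box coordinates from depth.

```bash
python3 - <<'E'
from h import *
P=np.load('w1.npy')
q=P[260:340,340:372].reshape(-1,3);q=q[(q[:,2]>.11)&(q[:,2]<.14)]
top=q[q[:,2]>np.percentile(q[:,2],60)]
loc=lambda a:np.c_[(a-hinge)@ex,(a-hinge)@ey,a[:,2]]
print('bar all',loc(q).mean(0),loc(q).min(0),loc(q).max(0),'top',loc(top).mean(0))
# bar ends via straight part columns
s=P[:,348:362];k=(s[...,2]>.11)&(s[...,2]<.14);l=(s[k]-hinge)@ey;print('bar y',l.min(),l.max())
# yaw check: fit bar line
vx,vy,*_=cv2.fitLine((q[:,:2]*1000).astype(np.float32),cv2.DIST_HUBER,0,.01,.01).ravel();print('yaw',np.arctan2(-vx,vy)if vy>0 else np.arctan2(vx,-vy))
print(barpt(.147,0), loc(barpt(.147,0)[None]))
E
```

```text
bar all [-0.18716408  0.00700865  0.12641124] [-0.19184139 -0.02011244  0.12161386] [-0.18189352  0.03181171  0.12922672] top [-0.18690008  0.00718174  0.12753995]
bar y -0.047235833533378575 0.049681129474158786
yaw -0.15238197
[0.47689308 0.00615691 0.12220094] [[-0.18319143  0.          0.12220094]]
```

```bash
sed -i 's/hinge=np.array(\[.658,-.0214,.09\])/hinge=np.array([.655,-.021,.09])/' h.py; python3 - <<'E'
from h import *
delta(barpt(.147))
E
```

```text
shift [-37.8  23.1 103.7] turn None
```

Emit:
arm_command --commands '[[[0, 0, 0], [-19, 11.5, 0], 0.4], [[0, 0, 0], [-19, 11.5, 0], 0.4], [[0, 0, 0], [0, 0, 10], 0.4], [[0, 0, 0], [0, 0, 20], 0.4], [[0, 0, 0], [0, 0, 20], 0.4], [[0, 0, 0], [0, 0, 10], 0.4], [[0, 0, 0], [0, 0, 0], 0.4]]' --force 25

```text
clock: 3.05
tool_pos: [0.4732, 0.0064, 0.1464]
tool_rot: [-2.383, -2.046, 0.002]
ft_force: [0.4, 0.3, -0.0]
gripper_width: 0.0255
```

```bash
python3 - <<'E'
from h import *
o=bot.get_obs();print(o['gripper_width'])
delta(barpt(.147),Rbar)
E
```

```text
0.025482287901741566
shift [ 0.3  0.7 42.9] turn [-0.002  0.    -0.001]
```

Emit:
arm_command --commands '[[[0, 0, 0], [0, 0, 15], 0.4], [[0, 0, 0], [0, 0, 15], 0.4], [[0, 0, 0], [0, 0, 13], 0.4], [[0, 0, 0], [0, 0, 0], 0.7], [[0, 0, 0], [0, 0, 0], 1], [[0, 0, 0], [0, 0, 0], 1], [[0, 0, 0], [0, 0, 0], 1]]' --force 25

```text
clock: 3.75
tool_pos: [0.474, 0.0062, 0.105]
tool_rot: [2.385, 2.044, 0.001]
ft_force: [0.4, -0.4, 0.5]
gripper_width: 0.0092
```

```bash
python3 - <<'E'
from h import *
o=bot.get_obs();print(o['gripper_width'],o['ft_force'],o['tool_pos'])
p0=barpt(.147)
prev=p0
for a in np.linspace(.147,1.571,25)[1:]:
    p=barpt(a); print(round(a,3),(Rbar.T@(p-prev)*1000).round(1)); prev=p
E
```

```text
0.009162328085935856 [ 0.36484616 -0.39019321  0.47709763] [0.47400319 0.00623433 0.10499967]
0.206 [  0.    2.2 -10.8]
0.266 [ -0.    2.9 -10.7]
0.325 [  0.    3.5 -10.5]
0.384 [  0.    4.1 -10.2]
0.444 [ -0.    4.7 -10. ]
0.503 [-0.   5.3 -9.7]
0.562 [ 0.   5.9 -9.4]
0.622 [ 0.   6.4 -9. ]
0.681 [-0.   6.9 -8.6]
0.74 [ 0.   7.4 -8.2]
0.8 [-0.   7.9 -7.7]
0.859 [-0.   8.3 -7.2]
0.918 [ 0.   8.7 -6.7]
0.978 [-0.   9.1 -6.2]
1.037 [ 0.   9.5 -5.6]
1.096 [ 0.   9.8 -5.1]
1.156 [ 0.  10.1 -4.5]
1.215 [-0.  10.3 -3.9]
1.274 [ 0.  10.5 -3.3]
1.334 [-0.  10.7 -2.6]
1.393 [ 0.  10.9 -2. ]
1.452 [-0.  11.  -1.3]
1.512 [ 0.  11.  -0.7]
1.571 [-0. 11. -0.]
```

Emit:
arm_command --commands '[[[0, 0, 0], [0, 2.2, -10.8], 1], [[0, 0, 0], [0, 2.9, -10.7], 1], [[0, 0, 0], [0, 3.5, -10.5], 1], [[0, 0, 0], [0, 4.1, -10.2], 1], [[0, 0, 0], [0, 4.7, -10], 1], [[0, 0, 0], [0, 5.3, -9.7], 1], [[0, 0, 0], [0, 5.9, -9.4], 1], [[0, 0, 0], [0, 6.4, -9], 1]]'

```text
clock: 4.55
tool_pos: [0.5077, 0.0011, 0.1853]
tool_rot: [-2.384, -2.044, 0.002]
ft_force: [-3.7, 2.0, -2.7]
gripper_width: 0.0087
```

Emit:
arm_command --commands '[[[0, 0, 0], [0, 6.9, -8.6], 1], [[0, 0, 0], [0, 7.4, -8.2], 1], [[0, 0, 0], [0, 7.9, -7.7], 1], [[0, 0, 0], [0, 8.3, -7.2], 1], [[0, 0, 0], [0, 8.7, -6.7], 1], [[0, 0, 0], [0, 9.1, -6.2], 1], [[0, 0, 0], [0, 9.5, -5.6], 1], [[0, 0, 0], [0, 9.8, -5.1], 1]]'

```text
clock: 5.35
tool_pos: [0.5746, -0.009, 0.241]
tool_rot: [-2.384, -2.044, 0.001]
ft_force: [-5.7, 4.4, 3.7]
gripper_width: 0.009
```

```bash
python3 - <<'E'
from h import *
o=bot.get_obs();print(o['gripper_width'],o['ft_force'].round(1)); delta(barpt(1.096),Rbar); delta(barpt(1.571),Rbar)
E
```

```text
0.0089941030518559 [-5.7  4.4  3.7]
shift [0.2 0.8 2. ] turn [-0.001 -0.001 -0.002]
shift [  0.4  86.3 -16.4] turn [-0.001 -0.001 -0.002]
```

Emit:
arm_command --commands '[[[0, 0, 0], [0, 10.1, -4.4], 1], [[0, 0, 0], [0, 10.3, -3.8], 1], [[0, 0, 0], [0, 10.5, -3.2], 1], [[0, 0, 0], [0, 10.7, -2.5], 1], [[0, 0, 0], [0, 10.9, -2], 1], [[0, 0, 0], [0, 11, -1.1], 1], [[0, 0, 0], [0, 11, -0.5], 1], [[0, 0, 0], [0, 11, 0], 1]]'

```text
clock: 6.15
tool_pos: [0.6597, -0.0219, 0.2581]
tool_rot: [-2.384, -2.044, -0.001]
ft_force: [-1.8, 4.1, 2.4]
gripper_width: 0.0091
```

Emit:
arm_command --commands '[[[0, 0, 0], [0, 0.5, 0], 1], [[0, 0, 0], [0, 0, 0], 1], [[0, 0, 0], [0, 0, 0], 1], [[0, 0, 0], [0, 0, 0], 1]]'

```text
clock: 6.55
tool_pos: [0.6601, -0.0221, 0.2579]
tool_rot: [2.385, 2.045, 0.002]
ft_force: [2.8, 4.6, 1.5]
gripper_width: 0.0091
```

```bash
python3 - <<'E'
from h import *
o=bot.get_obs();print(o['gripper_width'],o['ft_force'].round(1)); delta(barpt(1.571),Rbar)
im,d,P=grab('top');save(im,'t2.png');np.save('t2.npy',P)
S=im[150:310,300:500];save(cv2.resize(S,None,fx=4,fy=3.75,interpolation=cv2.INTER_CUBIC),'t2c.png')
im,d,P=grab('scene');np.save('s2.npy',P);save(cv2.resize(im[180:400,260:500],None,fx=3.3,fy=2.7,interpolation=cv2.INTER_CUBIC),'s2c.png')
E
```

```text
0.009097870124192182 [2.8 4.6 1.5]
shift [ 0.3 -0.2  0.7] turn [ 0.001 -0.001 -0.002]
```

View pics/s2c.png

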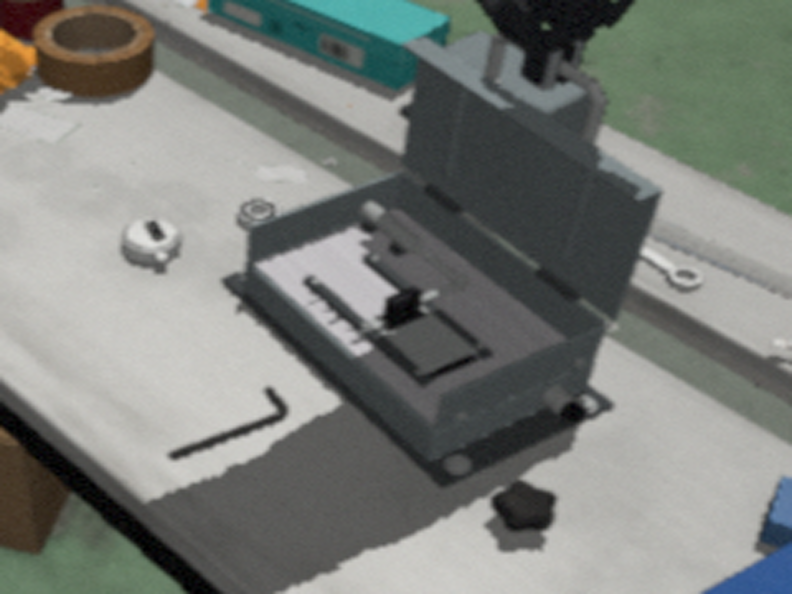

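The cover stands upright; the tab is visible at scene px ≈(381, 293), still at the shut end, and the loose items are untouched. I release the bar, rise and back off.

Emit:
arm_command --commands '[[[0, 0, 0], [0, 0, 0], 0.4], [[0, 0, 0], [0, 0, 0], 0.4], [[0, 0, 0], [0, 0, 0], 0.4], [[0, 0, 0], [0, 0, -10], 0.4], [[0, 0, 0], [0, 0, -20], 0.4], [[0, 0, 0], [0, 0, -20], 0.4], [[0, 0, 0], [0, 0, -10], 0.4], [[0, 0, 0], [0, 0, 0], 0.4]]'

```text
clock: 7.45
tool_pos: [0.6604, -0.0229, 0.3187]
tool_rot: [2.385, 2.043, 0.002]
ft_force: [-0.5, 0.1, -0.7]
gripper_width: 0.0256
```

Emit:
arm_command --commands '[[[0, 0, 0], [0, -40, 0], 0.4], [[0, 0, 0], [0, -40, 0], 0.4], [[0, 0, 0], [0, -15, 0], 0.4], [[0, 0, -0.15], [0, 0, 0], 0.4], [[0, 0, -0.15], [0, 0, 0], 0.4], [[0, 0, -0.15], [0, 0, 0], 0.4], [[0, 0, -0.15], [0, 0, 0], 0.4], [[0, 0, -0.15], [0, 0, 0], 0.4]]'

```text
clock: 8.25
tool_pos: [0.5694, -0.0086, 0.3167]
tool_rot: [-1.462, -2.779, 0.001]
ft_force: [-0.8, 0.2, 0.1]
gripper_width: 0.0252
```

```bash
python3 - <<'E'
from h import *
o=bot.get_obs();print(o['joint_positions'].round(2),o['ft_force'].round(1)); delta(hinge-.09*ex+[0,0,.22],Rtab)
E
```

```text
[-0.08  0.62  0.09  1.35 -0.05  1.17  0.61] [-0.8  0.2  0.1]
shift [ 2.8 -2.1  6.7] turn [-0.001 -0.001 -0.818]
```

Emit:
arm_command --commands '[[[0, 0, -0.15], [0, 0, 0], 0.4], [[0, 0, -0.15], [0, 0, 0], 0.4], [[0, 0, -0.15], [0, 0, 0], 0.4], [[0, 0, -0.15], [0, 0, 0], 0.4], [[0, 0, -0.15], [0, 0, 0], 0.4], [[0, 0, -0.067], [0, 0, 0], 0.4], [[0, 0, 0], [0, 0, 0], 0.4]]'

```text
clock: 8.95
tool_pos: [0.5694, -0.0087, 0.3168]
tool_rot: [-0.246, -3.131, -0.0]
ft_force: [0.2, 0.1, -0.8]
gripper_width: 0.0256
```

```bash
python3 - <<'E'
from h import *
delta(hinge-.09*ex+[0,0,.22],Rtab)
im,d,P=grab('wrist');save(im,'w2.png');np.save('w2.npy',P)
im,d,P=grab('top');np.save('t3.npy',P);cv2.imwrite('pics/t3.png',im[...,::-1])
E
```

```text
shift [3.5 0.7 6.8] turn [-0.    -0.001 -0.006]
```

View pics/w2.png

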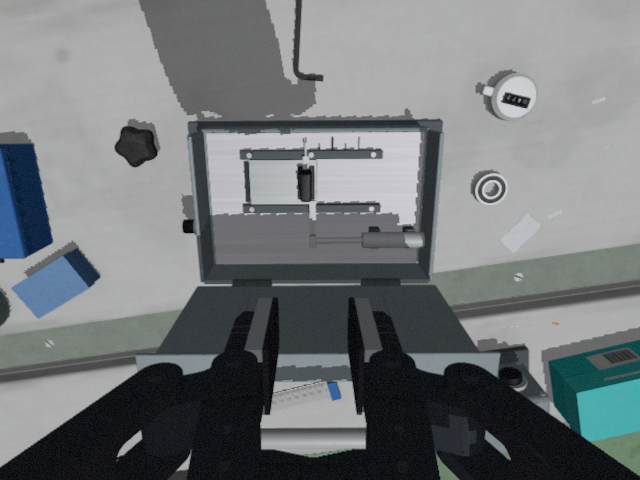

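The tab's top is at px (306, 183), between the guides; the five-line scale is at columns 305–359, row ~143, with the middle line at 332. Now its position and the cover angle, from depth.

```bash
python3 - <<'E'
from h import *
P=np.load('w2.npy')
loc=lambda a:np.c_[(a-hinge)@ex,(a-hinge)@ey,a[:,2]]
q=loc(P[150:215,290:325].reshape(-1,3)); k=(q[:,2]>.074)&(q[:,2]<.09); q=q[k]; print('tab',len(q),q.mean(0).round(4),np.percentile(q,[5,95],axis=0).round(4))
print('deck/plate z',P[185,270,2],P[185,350,2])
# side cheeks
for u in (197,435): print('cheek',loc(P[200:220,u-4:u+5].reshape(-1,3))[::20].round(3)[:4])
c=loc(P[292:345,200:235].reshape(-1,3)); c=c[(c[:,2]>.1)&(c[:,2]<.22)]
print('cover',len(c),c[:,0].min(),c[:,0].max(),c[:,2].min(),c[:,2].max(), np.polyfit(c[:,2],c[:,0],1))
Q=loc(P[355:480,260:380].reshape(-1,3));Q=Q[(Q[:,2]>.265)&(Q[:,2]<.3)];print('bar',len(Q),Q.mean(0) if len(Q) else 0, Q[:,2].max())
g=cv2.cvtColor(cv2.imread('pics/w2.png'),cv2.COLOR_BGR2GRAY);print(g[136:148,298:365].min(0))
for u in (305,318,332,345,358): print(u,((P[143,u]-hinge)@ey).round(4))
E
```

```text
tab 359 [-0.0912 -0.0074  0.0798] [[-0.1028 -0.0127  0.0753]
 [-0.0798 -0.0027  0.0819]]
deck/plate z 0.05329359371864817 0.045251842338640436
cheek [[-0.082 -0.106  0.088]
 [-0.08  -0.104  0.089]
 [-0.078 -0.103  0.087]
 [-0.074 -0.104  0.08 ]]
cheek [[-0.078  0.106  0.08 ]
 [-0.078  0.106  0.086]
 [-0.076  0.108  0.087]
 [-0.074  0.11   0.087]]
cover 1727 -0.004579610352642184 -0.00012541537759694382 0.10581603311673088 0.19509464116747094 [ 0.00282698 -0.00184128]
bar 2183 [ 0.00225658 -0.0010768   0.27856777] 0.2823507695525074
[193 194 172 142 141 109 127 109 155 192 195 194 194 194 195 195 194 195
 184 159 105  89 171 195 195 195 195 196 195 196 195 195 183 133  69 115
 138 142 140 177 196 195 196 195 196 196 171 124 171 196 196 186 159 142
 142 143 178 197 197 185 134 145 188 196 197 197 198]
305 -0.0073
318 0.0048
332 0.0181
345 0.0303
358 0.0426
```

```bash
python3 - <<'E'
from h import *
delta(hinge-.0905*ex-.0075*ey+[0,0,.059-.09],Rtab)
E
```

```text
shift [  3.9  -6.9 258. ] turn [-0.    -0.001 -0.009]
```

Emit:
arm_command --commands '[[[0, 0, -0.008], [4, -7, 30], 0.4], [[0, 0, 0], [0, 0, 40], 0.4], [[0, 0, 0], [0, 0, 40], 0.4], [[0, 0, 0], [0, 0, 40], 0.4], [[0, 0, 0], [0, 0, 30], 0.4], [[0, 0, 0], [0, 0, 20], 0.4], [[0, 0, 0], [0, 0, 0], 0.4]]'

```text
clock: 9.75
tool_pos: [0.5634, -0.0149, 0.1152]
tool_rot: [-0.237, -3.129, 0.001]
ft_force: [0.0, -0.5, 1.2]
gripper_width: 0.0255
```

```bash
python3 - <<'E'
from h import *
o=bot.get_obs();print(o['ft_force'].round(1))
delta(hinge-.0905*ex-.0075*ey+[0,0,.059-.09],Rtab)
im,d,P=grab('wrist');save(im,'w3.png');np.save('w3.npy',P)
E
```

```text
[ 0.  -0.5  1.2]
shift [-1.2  0.3 56.2] turn [-0.001 -0.004 -0.   ]
```

View pics/w3.png

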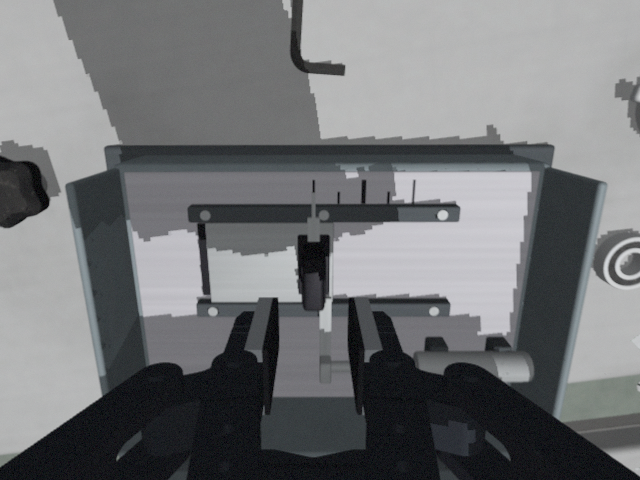

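The tab (px 313, 270) is centred between the fingers (inner faces ≈270 and 357); the thick half line is at column 364. I descend and grip.

Emit:
arm_command --commands '[[[0, 0, 0], [-1, 0, 20], 0.4], [[0, 0, 0], [0, 0, 20], 0.4], [[0, 0, 0], [0, 0, 15], 0.4], [[0, 0, 0], [0, 0, 0], 0.6], [[0, 0, 0], [0, 0, 0], 1], [[0, 0, 0], [0, 0, 0], 1], [[0, 0, 0], [0, 0, 0], 1]]' --force 40

```text
clock: 10.5
tool_pos: [0.566, -0.0152, 0.0635]
tool_rot: [0.236, 3.132, -0.0]
ft_force: [-2.4, 0.1, 5.6]
gripper_width: 0.0092
```

```bash
python3 - <<'E'
from h import *
o=bot.get_obs();print(o['gripper_width'],o['ft_force'].round(1), (o['tool_pos']-hinge)@ey)
delta(hinge-.0905*ex+.0175*ey+[0,0,.059-.09],Rtab)
E
```

```text
0.009180453193223765 [-2.4  0.1  5.6] -0.007615589597062017
shift [ 1.6 25.1  4.5] turn [-0.     0.001  0.001]
```

Emit:
arm_command --commands '[[[0, 0, 0], [0, 4, 0], 1], [[0, 0, 0], [0, 4, 0], 1], [[0, 0, 0], [0, 4, 0], 1], [[0, 0, 0], [0, 4, 0], 1], [[0, 0, 0], [0, 4, 0], 1], [[0, 0, 0], [0, 3, 0], 1], [[0, 0, 0], [0, 2, 0], 1], [[0, 0, 0], [0, 0, 0], 1]]'

```text
clock: 11.3
tool_pos: [0.5696, 0.0087, 0.0635]
tool_rot: [0.236, 3.132, -0.002]
ft_force: [-4.8, -6.2, 10.6]
gripper_width: 0.0088
```

Emit:
arm_command --commands '[[[0, 0, 0], [0, 0, 0], 1], [[0, 0, 0], [0, 0, 0], 1], [[0, 0, 0], [0, 0, 0], 1]]'

```text
clock: 11.6
tool_pos: [0.5695, 0.0085, 0.0635]
tool_rot: [0.237, 3.132, -0.003]
ft_force: [-3.5, -6.5, 8.9]
gripper_width: 0.009
```

```bash
python3 - <<'E'
from h import *
o=bot.get_obs();print(o['gripper_width'],o['ft_force'].round(1), (o['tool_pos']-hinge)@ey)
im,d,P=grab('wrist');save(im,'w4.png');np.save('w4.npy',P)
E
```

```text
0.009002073090707568 [-3.5 -6.5  8.9] 0.01630539839760517
```

View pics/w4.png

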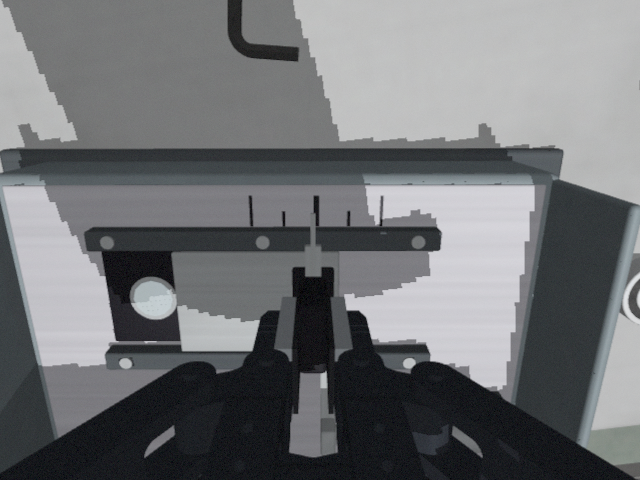

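The pointer is at column 313 and the thick line at 317 (2.6 px/mm), so it is about 1.4 mm short, with one lens clear. I nudge it and then check the cover.

Emit:
arm_command --commands '[[[0, 0, 0], [0, 1.4, 0], 1], [[0, 0, 0], [0, 0, 0], 1], [[0, 0, 0], [0, 0, 0], 1], [[0, 0, 0], [0, 0, 0], 1], [[0, 0, 0], [0, 0, 0], 1]]'

```text
clock: 12.15
tool_pos: [0.5697, 0.0098, 0.0635]
tool_rot: [0.237, 3.132, -0.003]
ft_force: [-3.7, -7.5, 10.1]
gripper_width: 0.0087
```

```bash
python3 - <<'E'
from h import *
o=bot.get_obs();print(o['gripper_width'],o['ft_force'].round(1), (o['tool_pos']-hinge)@ey)
im,d,P=grab('wrist')
g=cv2.cvtColor(im,cv2.COLOR_RGB2GRAY);print('scale',g[200:212,240:390].min(0).tolist());print('pointer rows 230-245',g[232:246,295:335].max(0).tolist())
im,d,P=grab('scene');save(cv2.resize(im[180:400,260:500],None,fx=3.3,fy=2.7,interpolation=cv2.INTER_CUBIC),'s5c.png')
E
```

```text
0.008682348590048572 [-3.7 -7.5 10.1] 0.017651252045285552
scale [123, 122, 122, 122, 123, 88, 12, 18, 36, 100, 123, 124, 123, 124, 123, 121, 123, 122, 122, 122, 121, 123, 121, 124, 123, 122, 121, 123, 124, 124, 123, 122, 122, 123, 123, 122, 123, 123, 97, 66, 68, 94, 118, 122, 123, 122, 124, 121, 123, 122, 123, 122, 121, 122, 122, 121, 122, 122, 123, 123, 124, 121, 122, 122, 124, 123, 121, 122, 123, 91, 35, 9, 8, 13, 17, 77, 113, 123, 122, 123, 123, 122, 123, 123, 121, 122, 123, 123, 124, 123, 122, 123, 122, 123, 120, 121, 123, 123, 123, 122, 122, 123, 123, 101, 59, 52, 71, 111, 123, 124, 123, 122, 121, 123, 123, 122, 122, 122, 121, 122, 122, 121, 123, 124, 122, 124, 123, 123, 125, 125, 182, 204, 205, 204, 205, 191, 137, 80, 85, 130, 186, 205, 206, 205, 205, 205, 205, 205, 206, 206]
pointer rows 230-245 [59, 56, 56, 55, 55, 56, 55, 55, 53, 58, 74, 85, 84, 85, 83, 99, 113, 118, 118, 119, 100, 86, 86, 86, 87, 81, 60, 56, 57, 55, 54, 55, 54, 56, 55, 54, 54, 55, 57, 55]
```

View pics/s5c.png

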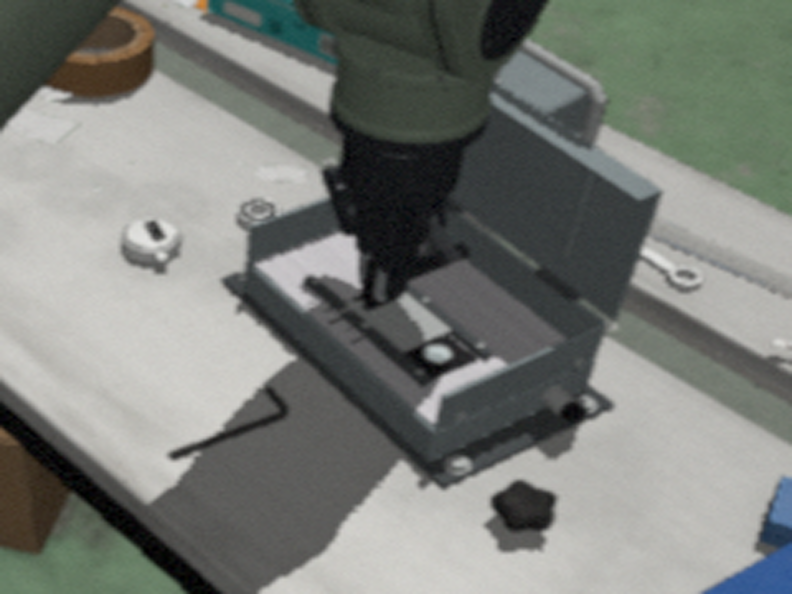

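The pointer (column 313) is now on the thick line (312.5), one lens is clear, the cover is still where it was, and the loose things are in place. Handing in.

```bash
python3 - <<'E'
from h import *
print(bot.close_job())
E
```

```text
the job is handed in; nothing more can be done
None
```

I folded the cover upright by its bow handle while the shutter was still shut. I then slid the shutter by its tab to the half mark and handed the job in at about 12 s, with the gripper still holding it there. The hand-in reports no verdict.

Last checks:
- **Shutter:** The pointer was within about 0.5 px of the thick half line (roughly 0.2 mm), and one lens was clear. It first stopped about 1.4 mm short, so I nudged it once.
- **Grip:** The fingers were closed on the tab with a 40 N grip setting. The force reading along the slide was about 8 N, which matches the spring at half travel.
- **Cover:** Depth readings after I let go of the handle put it within about 0.01 rad of upright. In the last picture its corner had not moved.
- **Loose things:** The tally, bearing, knob and hex key looked unmoved. The marker was outside that last cropped view, and the arm passed over it only at the start, more than 0.2 m up.

One reading differed from plan: on the tab, the tool sat about 3 mm higher than commanded, with 6 to 10 N pushing up on it. I took this to be the pads swinging forward as they closed, and I left it because the grip held.

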